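Open the extraction booth to its working height

TASK

The window of the bench extraction booth is shut and bolted. Using the fingertips only and gripping nothing, slide the bolt on the left post fully outward to free the window, then push the window up from beneath its lip until its red pointer is level with the orange height mark on the right post, leave it standing there and take the hand away. Leave the orange mark where it is, and do not disturb the things in and around the booth.

Things in the scene. Friction and masses are not known exactly. Their poses are not given: they have to be found in the camera images.
- booth: White and grey bench booth with clear sides, fixed, 340 wide (380 over the belt wheels), 145 deep, 508 high. Origin at bench height below the middle of its flat front face (x = 0: grey plinth 75 high, white posts 45 wide at y = +-125 to +-170). x points into the booth, y to its left post, z up. Work from the front, the tool tilted 30 to 45 degrees, tips to the booth, or its body meets the posts.
- sash (a joint): Height of the window between the posts (m): 0 shut, grows upward to 0.150 at the top stop. Counterweighted by two brass weights on belts: it stays where it is left and rises with about 2 to 4 N. While the bolt is in, it rises only 2 to 3 mm. The pointer is level with the mark when this equals joint mark_clip. Leave it by drawing back; a hand lowered far presses the lip down.
- lip_edge (a point): Middle of the lower front edge of the lip, an aluminium shelf along the window's foot: 240 long in y, standing 38 out from the front face, 12 thick, its front edge rounded (radius 6) with a black strip. Moves with the window; at x = -36, y = 0, z = 87 in the booth's frame when shut; underside at z = 85. Below the lip, in front of the plinth, all is free down to the bench.
- pointer (a point): Tip of the thin red pointer at the right end of the lip, in front of the scale on the right post; moves with the window.
- mark (a point): Tip of the orange arrow of the height mark, a small clip on the right post beside the black-and-white scale. Level (same z) with the pointer when the window stands right.
- mark_clip (a joint): Height (m) of the orange mark, as the window value at which the pointer is level with it. It is held by friction (6 N); do not move it.
- bolt (a joint): Steel slide bolt on the left post (m): 0 fully in, its tongue standing over the left end of the lip; 0.032 fully out. It slides towards +y of the booth with about 2 N and stays where it is left. The window is free from about 0.023.
- tab_face (a point): Centre of the inner face of the black tab that moves the bolt: the face that looks to -y of the booth, to be pushed towards +y. The tab is a plate 10 thick in y, 34 high, standing 10 to 44 out from the front face, its foot 4 above the top of the shut lip. At x = -27, y = 141, z = 120 in the booth's frame with the bolt in; nothing stands beside this face.
- model: Small brown plywood wheel model on an A-shaped stand, 66x115x109, standing in the booth. Origin under its middle.
- gear: Plywood gear, 42 across and 9 thick, lying in the booth. Origin under its middle.
- glue_bottle: White glue bottle with green label and red cap, 39x54x160, standing to the right of the booth. Origin under its middle.
- tape_masking: Roll of masking tape, 100 across and 25 high, lying on the bench in front of the booth. Origin under its middle.
- screwdriver_red: Red-handled screwdriver, 170 long and 27 high, lying on the bench in front of the booth. Origin under its middle.

How it is judged:
On the way, in this order (a step that is already met when the one before it is completed fails the run):
1. the bolt is slid fully out while the window is still down (value of joint bolt above 0.027 m and value of joint sash below 0.006 m), for 0.1 s.
2. the fingers push the window up from beneath its lip ((contact force between the fingers and lip_underside above 0.5 N or contact force between the fingers and lip_front_edge above 0.5 N) and value of joint sash above 0.03 m), for 0.1 s.
At the end, for the whole second after the job is handed in: The window stands still with its red pointer within 6 mm in height of the orange mark, and the bolt is out (to within 5 mm of its full 32 mm) (z of pointer in the frame of mark between -0.006 and 0.006 m and velocity of joint sash between -0.005 and 0.005 m/s and value of joint bolt above 0.027 m); the robot touches nothing.
It fails at once if the lip is gripped between the fingers ((contact force between the fingers and lip_underside above 2 N or contact force between the fingers and lip_front_edge above 2 N) and contact force between the fingers and lip_topside above 2 N).
It fails at once if the bolt's tab is gripped between the fingers (contact force between the fingers and tab_inner_half above 2 N and contact force between the fingers and tab_outer_half above 2 N).
It fails at once if the orange height mark is shifted by more than 4 mm (distance of mark from where it was at the start of the episode above 0.004 m).
It fails at once if a thing in or near the booth is moved or lifted by more than 15 mm (distance of any of model, gear, glue_bottle, tape_masking, screwdriver_red from where it was at the start of the episode above 0.015 m).
It also fails if it takes over 48 s, if anything falls off the work surface, if the arm or the gripper's body presses on something with over 40 N, if the wrist force passes 120 N, or if a joint passes its speed limit or range.

ROBOT

A 7-joint arm with a two-finger parallel gripper is mounted at the origin on a cart in front of the work surface, level with it; the furniture and walls round the work are solid. World frame = base frame: x ahead of the robot, y to its left, z up, the work surface at z = 0. Lengths are in m, angles in rad, forces in N, time in s.
With the tool pointing down it reaches from about 0.35 to 0.9 m from the base axis. Payload 8.1 kg.
Tool frame: the origin (TCP) lies at the centre of the arm's flange, where the gripper is bolted on; the fingertips stand 178 mm ahead of it and the grasp point (between the pads) lies 159 mm ahead of it; z points along the fingers, y is the line along which they close (so a half turn about z gives the same grasp; the last joint's range is limited). The gripper opens to 92 mm and grips with 3 to 60 N. Pads are 19 mm wide; open, the fingers measure 130 mm over their backs; the gripper's body (75 mm by 190 mm) begins 47 mm behind the grasp point.
Start: joints at [1.089, 0.434, 0.025, 1.573, -0.012, 1.134, -0.075], TCP at [0.231, -0.581, 0.405] pointing down, gripper open.
Joint ranges: [-2.62, 2.62], [-0.44, 2.09], [-1.27, 1.32], [0.08, 2.57], [-1.32, 4.46], [0.12, 2], [-2.74, 2.74]. Speed limits (rad/s): [2.22, 2.22, 3.01, 3.01, 3.14, 3.14, 3.14].

INTERFACE

Orientations are given as a rotation vector (axis times angle).
In Python, from cell import arm gives the robot as it stands. The module is installed in compiled form; this text tells all that it offers.
- The arm moves only by the shell command python3 -m inch 'ROWS' [FORCE]. ROWS is text: rows parted by semicolons, each of 5 numbers parted by spaces: the shift along the tool's x, y, z in m, then the turn about the tool's z in rad, then the finger opening in m, from 0 to 0.0918. In form: x y z roll fingers; .... A call has 1 to 5 rows; each row is the pose to reach, as a shift and turn from the pose commanded when the call began, along the tool's axes at that moment; what a row does not reach only later rows make up. A row lasts 1/10 s, in which the tool goes at most 50 mm and 8.59 degrees, less where a joint would pass 70% of its speed; a pose out of reach is approached as far as the arm can. A call with a gripper value outside its range is refused whole. The fingers move at their own pace and stop on an object; FORCE is the grip in N (left out, the last holds). Time passes only in rows, so rows that repeat a pose let the fingers close. It gives the time, the measured TCP pose, the force, the opening and the grip force at its end, in the units of the state.
- arm.observe(): the state, without advancing time (a new reading comes with each control period).
- arm.get_image(name): name is "side" or "top"; returns the picture (420x560x3 uint8, red, green, blue); there is no depth.
- arm.get_calibration(name): a dict with "intrinsics" (3x3 intrinsics, pixels), "pose" (4x4, takes a point from camera to world coordinates). Camera axes: x right, y up, looking along -z (the intrinsics and any distortion apply to the point x, -y, -z); pixel columns grow to the right and rows downward; lengths in m; the calibration is good to about 2 mm. A picture is of the moment at which its call begins. get_calibration takes no time and is no camera call.
- arm.sign_off(): hands the job in; it is judged then, once.
Trained networks look in the newest picture that a camera, given by its name, has taken for a name from the list of things; names that differ only in an ending like _2 or _b are one class to them, and where a whole thing is asked for, a point or a joint stands for the part that bears it (a point fixed in the world has none). Each returns a list of dicts, best first, with "conf" (0 to 1); they miss things now and then, are a little off and sometimes report something else, mostly with a low value. They report only what shows in the picture. A call takes as long as a camera call.
- arm.look_for(camera, query): "point" ([row, column] in pixels, amid what is visible of it).
- arm.silhouettes(camera, query): "region" (420x560 bool, what is visible of it) and "point" ([row, column] in pixels, amid what is visible of it).
- arm.place_of(camera, query): "point" ([row, column] in pixels: a listed point, or the origin of a listed thing).
The state is a dict: "clock": time; "joints": joint angles; "dq": joint speeds; "joint_efforts": joint torques, N m; "position": TCP position; "ee_rot": TCP orientation; "force": force on the tool from outside, world axes, zero at the start; "ft_torque": the same for the moment, N m; "width": opening from 0.0 (shut) to 1.0 (fully open); "gripper_force": force on a finger pad.
Only numpy, scipy, OpenCV 4.12 (cv2) and the standard library are available. Lean on these libraries where they do the work, as an engineer would, in place of code of your own. Each camera call takes 0.05 s, during which the arm holds its last target. There are 200 camera calls.

## Working session

There is one attempt and no reset: what is moved stays moved. The work goes in short steps, Python scripts to look and compute and a shell command to move; the robot and the scene stay as the last step left them, time stands still between calls to the robot, and variables do not carry over. Pictures are saved under pics/ and viewed, at most 13 in all, crops included, and the job is handed in when it is done.

```bash
mkdir -p pics; cat > h.py <<'E'
import numpy as np, cv2
from cell import arm
from scipy.spatial.transform import Rotation as R
E
python3 - <<'E'
from h import *
np.set_printoptions(precision=4,suppress=True)
for c in ("side","top"):
    im=arm.get_image(c); cv2.imwrite(f"pics/{c}0.png",im[:,:,::-1])
    k=arm.get_calibration(c); print(c,k)
    for q in ["booth","lip_edge","pointer","mark","tab_face","tape_masking","screwdriver_red","glue_bottle"]:
        r=arm.place_of(c,q); print(q,[(np.round(d["point"],1),round(d["conf"],2)) for d in r[:2]])
print(arm.observe())
E
```

```text
side {'intrinsics': array([[505.1249,   0.    , 281.6536],
       [  0.    , 505.1249, 212.2848],
       [  0.    ,   0.    ,   1.    ]]), 'pose': array([[-0.3039,  0.8296, -0.4684,  0.1015],
       [-0.9527, -0.2693,  0.1411,  0.1023],
       [-0.0091,  0.4891,  0.8722,  0.9638],
       [ 0.    ,  0.    ,  0.    ,  1.    ]])}
booth [(array([235.4, 229. ]), 0.64)]
lip_edge [(array([282.8, 287. ]), 0.21)]
pointer [(array([199.4, 296. ]), 0.56)]
mark [(array([231.2, 226.6]), 0.69), (array([165.8, 300.1]), 0.45)]
tab_face [(array([236.3, 151.3]), 0.83)]
tape_masking [(array([283.4, 287.2]), 0.75)]
screwdriver_red [(array([321.5, 197.4]), 0.69)]
glue_bottle [(array([200.7, 334. ]), 0.82)]
top {'intrinsics': array([[480.0264,   0.    , 281.1478],
       [  0.    , 480.0264, 202.4583],
       [  0.    ,   0.    ,   1.    ]]), 'pose': array([[ 0.0059,  0.9883, -0.1525,  0.4312],
       [-0.9997,  0.002 , -0.0257, -0.053 ],
       [-0.0251,  0.1526,  0.988 ,  1.1124],
       [ 0.    ,  0.    ,  0.    ,  1.    ]])}
booth [(array([202. , 238.4]), 0.66), (array([202.3, 163.1]), 0.53)]
lip_edge [(array([214.8, 235.3]), 0.97)]
pointer [(array([203.3, 305.8]), 0.89)]
mark [(array([194.1, 306.6]), 0.45)]
tab_face [(array([205.7, 166.4]), 0.59)]
tape_masking [(array([200.7, 301.1]), 0.69)]
screwdriver_red [(array([274.1, 193.7]), 0.78), (array([202.7, 239.7]), 0.16)]
glue_bottle [(array([201. , 339.9]), 0.73)]
{'clock': 0.9, 'joints': array([ 1.0894,  0.4345,  0.025 ,  1.5732, -0.0116,  1.134 , -0.0751]), 'dq': array([ 0.0005, -0.0003,  0.0005,  0.0012, -0.0017,  0.0003, -0.0003]), 'joint_efforts': array([  0.0013, -66.7658,   0.9844, -31.481 ,  -0.0609,   0.0328,
         0.0001]), 'position': array([ 0.2311, -0.5807,  0.4048]), 'ee_rot': array([ 3.0854,  0.5913, -0.0001]), 'force': array([-0.2593, -0.3983, -0.0082]), 'ft_torque': array([ 0.0474,  0.0448, -0.0138]), 'gripper_force': 0.0, 'width': 0.9986372390093938}
```

View pics/side0.png

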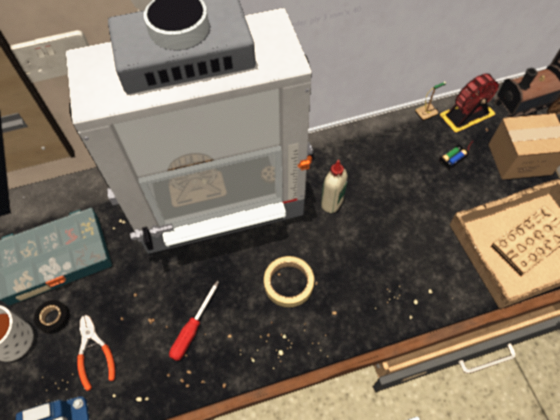

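View pics/top0.png

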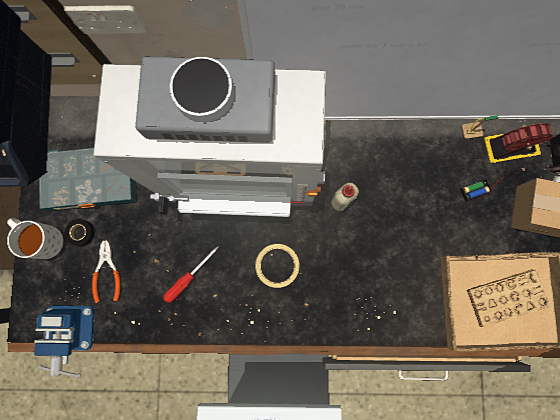

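Side view: the tab is at about (236,150), the lip runs from (240,165) to (212,284), the orange mark is at about (163,304), the tape at (283,288) and the screwdriver at (320,195). The top view shows the lip's front edge from about (212,180) to (216,290) and the tab at (204,163). I'll zoom in to pin the booth's pose.

```bash
python3 - <<'E'
import cv2,numpy as np
a=cv2.imread("pics/side0.png")[135:260,120:330]; b=cv2.imread("pics/top0.png")[170:230,140:350]
f=lambda x:cv2.resize(x,None,fx=3.8,fy=3.8,interpolation=cv2.INTER_CUBIC)
cv2.imwrite("pics/c1.png",f(a)); cv2.imwrite("pics/c2.png",f(b))
E
cat >> h.py <<'E'
C={c:arm.get_calibration(c) for c in ("side","top")}
def ray(c,p):
    K,T=C[c]["intrinsics"],C[c]["pose"]
    d=np.linalg.inv(K)@[p[1],p[0],1]; d=T[:3,:3]@[d[0],-d[1],-d[2]]
    return T[:3,3],d/np.linalg.norm(d)
def onz(c,p,z):
    o,d=ray(c,p); return o+d*(z-o[2])/d[2]
def tri(ps,pt):
    A=0;b=0
    for c,p in(("side",ps),("top",pt)):
        o,d=ray(c,p); M=np.eye(3)-np.outer(d,d); A=A+M; b=b+M@o
    return np.linalg.solve(A,b)
def proj(c,X):
    K,T=C[c]["intrinsics"],C[c]["pose"]
    q=T[:3,:3].T@(np.asarray(X)-T[:3,3]); q=K@[q[0],-q[1],-q[2]]; return np.array([q[1],q[0]])/q[2]
E
python3 - <<'E'
from h import *
np.set_printoptions(precision=4,suppress=True)
print("tab",tri((236.3,151.3),(205.7,166.4)), onz("side",(236.3,151.3),.12),onz("top",(205.7,166.4),.12))
print("ptr",tri((199.4,296),(203.3,305.8)))
print("mark",tri((165.8,300.1),(194.1,306.6)))
print("lip",onz("top",(214.8,235.3),.087))
print("tape",onz("side",(283.4,287.2),0.0),"scr",onz("side",(321.5,197.4),0),onz("top",(274.1,193.7),0))
E
```

```text
tab [0.5758 0.212  0.1288] [0.5809 0.2134 0.12  ] [0.577  0.2141 0.12  ]
ptr [ 0.5879 -0.0773  0.0923]
mark [ 0.5857 -0.0787  0.2137]
lip [0.5623 0.0725 0.087 ]
tape [ 0.4582 -0.0141  0.    ] scr [0.4369 0.1774 0.    ] [0.4356 0.1764 0.    ]
```

View pics/c1.png

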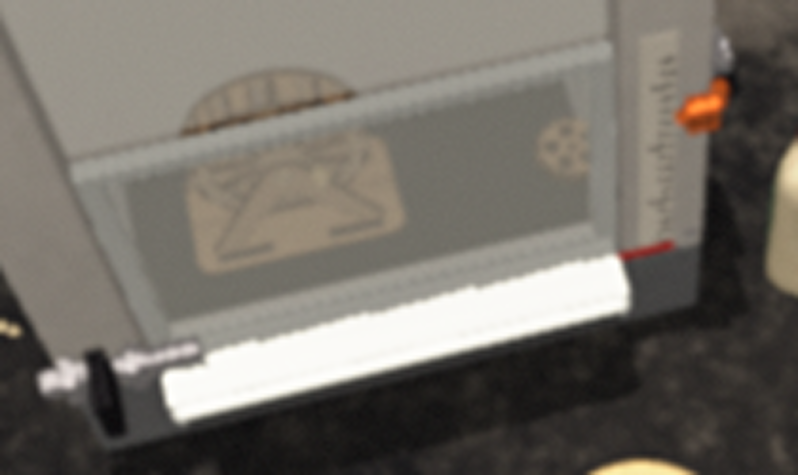

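View pics/c2.png

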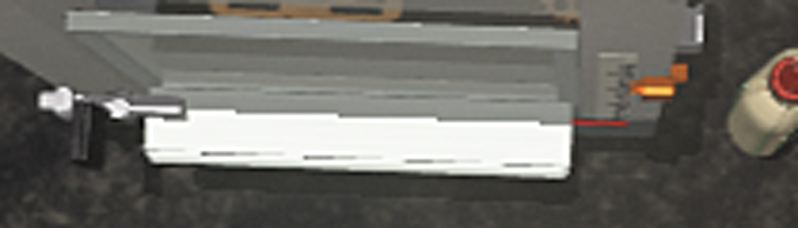

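The crops confirm it. In the side picture the pointer tip is at (198.7,296.8) and the mark tip at (166,299). In the top picture the pointer tip is at (202.4,305), the mark tip at (193.7,306.3), and the lip's front edge runs from (213.4,179.5) to (216.8,289.2).

```bash
python3 - <<'E'
from h import *
from scipy.optimize import least_squares
np.set_printoptions(precision=4,suppress=True)
print("ptr",tri((198.7,296.8),(202.4,305))); print("mark",tri((166,299),(193.7,306.3)))
# booth-frame pts & pixels
L=[("top",(-.038,.12,.090),(213.4,179.5)),("top",(-.038,-.12,.090),(216.8,289.2)),("top",(-.036,0,.087),(214.8,235.3)),
("top",(-.027,.141,.120),(205.7,165.5)),("side",(-.027,.141,.120),(237.5,150.5)),
("side",(-.038,.12,.088),(135+422/3.8,120+180/3.8)),("side",(-.038,-.12,.088),(135+310/3.8,120+628/3.8))]
w=lambda p,X:np.r_[p[:2],0]+R.from_euler('z',p[2]).apply(X)
f=lambda p:np.concatenate([proj(c,w(p,X))-u for c,X,u in L])
r=least_squares(f,[.6,.07,0],loss='soft_l1'); p=r.x
print("pose",p,np.degrees(p[2])); print(f(p).reshape(-1,2)); np.save("pose.npy",p)
inv=lambda X:R.from_euler('z',-p[2]).apply(np.array(X)-np.r_[p[:2],0])
print("ptr b",inv(tri((198.7,296.8),(202.4,305))),"mark b",inv(tri((166,299),(193.7,306.3))))
print("tape b",inv(onz("top",(266,278),.012)))
for nm,X in(("lip",(-.036,0,.087)),("tab",(-.027,.141,.12))): print(nm,w(p,np.array(X)))
E
```

```text
ptr [ 0.5889 -0.0773  0.0939]
mark [ 0.5871 -0.0777  0.2115]
pose [ 0.6003  0.0731 -0.0312] -1.7852058175678638
[[-0.6433 -0.5439]
 [-0.3025  0.8065]
 [-0.9207 -0.7981]
 [-0.3338  0.5511]
 [ 0.4868  0.3324]
 [ 1.5642 -0.853 ]
 [ 0.4301  1.4639]]
ptr b [-0.0067 -0.1506  0.0939] mark b [-0.0085 -0.1512  0.2115]
tape b [-0.1426 -0.0957  0.012 ]
lip [0.5643 0.0742 0.087 ]
tab [0.5777 0.2149 0.12  ]
```

Booth: origin (0.600, 0.073), yaw −1.8°. The mark needs sash ≈ 0.118. The moves have no tilt command, so I'll move in front of the booth first, then see how the arm behaves at its reach limit.

```bash
python3 -m inch '0.13 -0.21 -0.01 0 0;0.13 -0.21 -0.01 0 0;0.13 -0.21 -0.01 0 0;0.13 -0.21 -0.01 0 0;0.13 -0.21 -0.01 0 0' 20; python3 -m inch '0.13 -0.21 -0.01 0 0;0.13 -0.21 -0.01 0 0;0.13 -0.21 -0.01 0 0;0.13 -0.21 -0.01 0 0;0.13 -0.21 -0.01 0 0'; python3 -c "
from h import *
print(arm.observe())"
```

```text
clock: 1.4
position: [0.2743, -0.3353, 0.4149]
ee_rot: [3.085, 0.592, 0.0]
force: [2.0, 0.2, 0.1]
width: 0.615
gripper_force: 0.0
clock: 1.9
position: [0.3172, -0.0921, 0.4252]
ee_rot: [3.084, 0.592, 0.002]
force: [0.4, 0.7, 0.6]
width: 0.176
gripper_force: 0.0
{'clock': 1.9, 'joints': array([ 0.53923834, -0.05951824, -0.38778231,  2.14335938, -0.02513738,
        1.0522074 , -1.02732505]), 'dq': array([-0.58592069, -0.12952324, -0.72170539,  0.04507847, -0.09319453,
        0.05317512, -1.25064715]), 'joint_efforts': array([  5.08977324, -24.84954894,   3.14794511, -28.3002913 ,
         0.17085832,   0.36265771,   2.64830142]), 'position': array([ 0.31718127, -0.0921291 ,  0.42516519]), 'ee_rot': array([3.08433331e+00, 5.91518584e-01, 1.53028139e-03]), 'force': array([0.38974043, 0.72622423, 0.63930463]), 'ft_torque': array([-0.01916717, -0.08593059, -0.06710839]), 'gripper_force': 0.0, 'width': 0.17615675624712468}
```

```bash
python3 -m inch '0.078 -0.141 0 0.41 0;0.078 -0.141 0 0.41 0;0.078 -0.141 0 0.41 0;0.078 -0.141 0 0.41 0;0.078 -0.141 0 0.41 0'; python3 -m inch '0 0 -0.25 0 0;0 0 -0.25 0 0;0 0 -0.25 0 0;0 0 -0.25 0 0;0 0 -0.25 0 0';  python3 -m inch '0 0 -0.25 0 0;0 0 -0.25 0 0;0 0 -0.25 0 0;0 0 -0.25 0 0;0 0 -0.25 0 0';python3 -c "
from h import *
print(arm.observe()['joints'])"
```

```text
clock: 2.4
position: [0.3378, 0.0702, 0.4255]
ee_rot: [-3.139, 0.046, -0.004]
force: [0.1, -0.9, 0.4]
width: 0.006
gripper_force: 0.0
clock: 2.9
position: [0.3368, 0.0653, 0.6771]
ee_rot: [3.141, -0.049, 0.002]
force: [1.0, 0.5, 0.1]
width: 0.002
gripper_force: 0.0
clock: 3.4
position: [0.3321, 0.0642, 0.8342]
ee_rot: [-3.13, 0.046, -0.072]
force: [-1.2, 0.1, -0.3]
width: 0.001
gripper_force: 0.0
[ 0.76963344 -0.06411992 -0.95607271  1.12848994 -0.05922924  2.00202238
 -1.81275697]
```

```bash
python3 -m inch '0 0 -0.2 0 0;0 0 -0.2 0 0;0 0 -0.2 0 0;0 0 -0.2 0 0;0 0 -0.2 0 0';  python3 -c "
from h import *
s=arm.observe();print(s['joints']);print(R.from_rotvec(s['ee_rot']).as_matrix())"; python3 -m inch '0 0 0.2 0 0;0 0 0.2 0 0;0 0 0.2 0 0;0 0 0.2 0 0;0 0 0.2 0 0';python3 -c "
from h import *
s=arm.observe();print(s['joints']);print(R.from_rotvec(s['ee_rot']).as_matrix())"
```

```text
clock: 3.9
position: [0.3158, 0.0605, 0.8525]
ee_rot: [-3.116, 0.048, -0.149]
force: [1.1, 1.1, -0.4]
width: 0.005
gripper_force: 0.0
[ 0.55608541 -0.10107984 -0.72297379  1.11597745 -0.07756492  2.00204672
 -1.80525442]
[[ 0.99493958 -0.02977696  0.09596131]
 [-0.03182949 -0.9992946   0.01992957]
 [ 0.09530018 -0.02288312 -0.99518553]]
clock: 4.4
position: [0.3332, 0.0637, 0.6459]
ee_rot: [-3.119, 0.049, -0.126]
force: [-1.2, -0.4, 0.8]
width: 0.005
gripper_force: 0.0
[ 0.57667169 -0.19136282 -0.69718084  1.68033181 -0.13188305  1.5259386
 -1.71849285]
[[ 0.99625902 -0.03077205  0.08075295]
 [-0.03239327 -0.99929756  0.0188433 ]
 [ 0.08011638 -0.02138866 -0.99655601]]
```

The tilt persists when picked up at the joint-6 limit, tips towards the booth, so I'll ratchet it up.

```bash
U='0.03 0 -0.25 0 0;0.03 0 -0.25 0 0'; python3 -m inch '0.02 0 -0.25 0 0;0.02 0 -0.25 0 0;0.02 0 -0.25 0 0;0.02 0 -0.25 0 0;0.02 0 -0.25 0 0'; python3 -m inch '0.03 0 -0.25 0 0;0.03 0 -0.25 0 0;0.03 0 -0.25 0 0;0.03 0 -0.25 0 0;0.03 0 -0.25 0 0'; python3 -m inch '0.05 0 -0.25 0 0;0.05 0 -0.25 0 0;0.05 0 -0.25 0 0;0.05 0 -0.25 0 0;0.05 0 -0.25 0 0' ;python3 -c "
from h import *
s=arm.observe();print(s['joints']);print(R.from_rotvec(s['ee_rot']).as_matrix())"
```

```text
clock: 4.9
position: [0.3283, 0.0598, 0.8749]
ee_rot: [-3.097, 0.036, -0.231]
force: [-1.6, -0.7, -0.7]
width: 0.004
gripper_force: 0.0
clock: 5.4
position: [0.3139, 0.0508, 0.89]
ee_rot: [-3.086, 0.048, -0.294]
force: [-0.2, -0.2, 1.2]
width: 0.001
gripper_force: 0.0
clock: 5.9
position: [0.307, 0.0422, 0.9083]
ee_rot: [-3.069, 0.048, -0.368]
force: [-0.4, -1.0, 0.4]
width: 0.007
gripper_force: 0.0
[ 0.51434775 -0.10732167 -0.62479992  0.98053092 -0.08932175  2.00300528
 -1.76512681]
[[ 0.97120288 -0.02509533  0.23692868]
 [-0.03701011 -0.99825677  0.04597477]
 [ 0.2353619  -0.05341959 -0.97043862]]
```

```bash
python3 -m inch '0.05 0.15 -0.2 0 0;0.05 0.15 -0.2 0 0;0.05 0.15 -0.2 0 0;0.05 0.15 -0.2 0 0;0.05 0.15 -0.2 0 0'; python3 -m inch '0.07 0.03 -0.25 0 0;0.07 0.03 -0.25 0 0;0.07 0.03 -0.25 0 0;0.07 0.03 -0.25 0 0;0.07 0.03 -0.25 0 0'; python3 -m inch '0.08 0.03 -0.25 0 0;0.08 0.03 -0.25 0 0;0.08 0.03 -0.25 0 0;0.08 0.03 -0.25 0 0;0.08 0.03 -0.25 0 0' ;python3 -c "
from h import *
s=arm.observe();print(s['joints']);print(R.from_rotvec(s['ee_rot']).as_matrix())"
```

```text
clock: 6.4
position: [0.2995, -0.0695, 0.923]
ee_rot: [-3.062, 0.052, -0.448]
force: [-0.2, -0.3, -0.1]
width: 0.006
gripper_force: 0.0
clock: 6.9
position: [0.2898, -0.0853, 0.9422]
ee_rot: [-3.054, 0.054, -0.534]
force: [0.6, -0.0, -0.0]
width: 0.007
gripper_force: 0.0
clock: 7.4
position: [0.278, -0.0995, 0.9608]
ee_rot: [-3.045, 0.058, -0.618]
force: [-0.3, -0.4, -1.2]
width: 0.006
gripper_force: 0.0
[ 0.21081168 -0.12767957  0.01917948  0.87806863 -0.12302079  2.00204318
 -1.45188519]
[[ 0.92015213 -0.02970763  0.39043248]
 [-0.0430421  -0.99874917  0.02544566]
 [ 0.38918818 -0.04021891 -0.92027985]]
```

```bash
python3 -m inch '0.1 0.05 -0.25 0 0;0.1 0.05 -0.25 0 0;0.1 0.05 -0.25 0 0;0.1 0.05 -0.25 0 0;0.1 0.05 -0.25 0 0'; python3 -m inch '0.11 0.05 -0.25 0 0;0.11 0.05 -0.25 0 0;0.11 0.05 -0.25 0 0;0.11 0.05 -0.25 0 0;0.11 0.05 -0.25 0 0'; python3 -m inch '0.12 0.05 -0.25 0 0;0.12 0.05 -0.25 0 0;0.12 0.05 -0.25 0 0;0.12 0.05 -0.25 0 0;0.12 0.05 -0.25 0 0';python3 -m inch '0.13 0.05 -0.25 0 0;0.13 0.05 -0.25 0 0;0.13 0.05 -0.25 0 0;0.13 0.05 -0.25 0 0;0.13 0.05 -0.25 0 0' ;python3 -c "
from h import *
s=arm.observe();print(s['joints']);print(R.from_rotvec(s['ee_rot']).as_matrix())"
```

```text
clock: 7.9
position: [0.2691, -0.1227, 0.9787]
ee_rot: [-3.037, 0.062, -0.702]
force: [0.1, -0.4, 0.5]
width: 0.007
gripper_force: 0.0
clock: 8.4
position: [0.2569, -0.1411, 0.996]
ee_rot: [-3.028, 0.067, -0.786]
force: [-0.5, -0.2, 0.5]
width: 0.007
gripper_force: 0.0
clock: 8.9
position: [0.2423, -0.155, 1.0126]
ee_rot: [3.018, -0.072, 0.869]
force: [-0.1, -0.4, -0.2]
width: 0.003
gripper_force: 0.0
clock: 9.4
position: [0.2256, -0.1649, 1.0285]
ee_rot: [2.981, -0.078, 0.943]
force: [-0.2, 0.2, 0.6]
width: 0.007
gripper_force: 0.0
[-0.057235   -0.14749674  0.4337456   0.68662689 -0.1455284   2.0020967
 -1.33300187]
[[ 0.81677753 -0.05165504  0.57463573]
 [-0.04317263 -0.99866369 -0.02840684]
 [ 0.5753352  -0.00160647 -0.81791615]]
```

Tilt is 35° and aligned with the booth. Now a helper for the move distances in tool axes.

```bash
cat >> h.py <<'E'
def go(*tg):
    "tool-axis shift that brings the fingertip centre to each booth-frame target; prints present tip too"
    np.set_printoptions(precision=4,suppress=True)
    p=np.load("pose.npy"); Rb=R.from_euler('z',p[2]); o=np.r_[p[:2],0]
    s=arm.observe(); T=R.from_rotvec(s['ee_rot']); tip=s['position']+T.apply([0,0,.178])
    print("t",s['clock'],"tip_b",Rb.inv().apply(tip-o),"F",Rb.inv().apply(s['force']),"\naxes_b",(Rb.inv()*T).as_matrix().T.ravel())
    for t in tg: print(t,"->",T.inv().apply(Rb.apply(t)+o-tip))
E
python3 -c "
from h import *
go((-.12,.10,.16))"
```

```text
t 9.4 tip_b [-0.2647 -0.2514  0.8829] F [-0.2224  0.238   0.6036] 
axes_b [ 0.8177 -0.0177  0.5753 -0.0205 -0.9998 -0.0016  0.5752 -0.0105 -0.8179]
(-0.12, 0.1, 0.16) -> [-0.3038 -0.3531  0.6708]
```

```bash
python3 -m inch '-0.08 -0.09 0.17 0 0;-0.08 -0.09 0.17 0 0;-0.08 -0.09 0.17 0 0;-0.08 -0.09 0.17 0 0;-0.08 -0.09 0.17 0 0' >/dev/null; python3 -m inch '-0.08 -0.09 0.17 0 0;-0.08 -0.09 0.17 0 0;-0.08 -0.09 0.17 0 0;-0.08 -0.09 0.17 0 0;-0.08 -0.09 0.17 0 0' >/dev/null;python3 -c "
from h import *
go((-.12,.10,.16))"
```

```text
t 10.4 tip_b [-0.1979 -0.0712  0.5061] F [-0.3643 -0.5086  0.3386] 
axes_b [ 0.8231 -0.0159  0.5676 -0.0197 -0.9998  0.0006  0.5675 -0.0116 -0.8233]
(-0.12, 0.1, 0.16) -> [-0.135  -0.1728  0.3272]
```

```bash
python3 -m inch '-0.07 -0.09 0.16 0 0;-0.07 -0.09 0.16 0 0;-0.07 -0.09 0.16 0 0;-0.07 -0.09 0.16 0 0;-0.07 -0.09 0.16 0 0' >/dev/null; python3 -m inch '-0.065 -0.08 0.16 0 0;-0.065 -0.08 0.16 0 0;-0.065 -0.08 0.16 0 0;-0.065 -0.08 0.16 0 0;-0.065 -0.08 0.16 0 0' >/dev/null;python3 -c "
from h import *
go((-.12,.10,.12),(-.03,.105,.12))
cv2.imwrite('pics/s2.png',arm.get_image('side')[:,:,::-1])"
```

```text
t 11.4 tip_b [-0.1483  0.0523  0.2412] F [-0.4241 -0.0704 -0.9076] 
axes_b [ 0.8271 -0.0172  0.5619 -0.006  -0.9997 -0.0219  0.5621  0.0147 -0.8269]
(-0.12, 0.1, 0.12) -> [-0.0455 -0.0452  0.1168]
(-0.03, 0.105, 0.12) -> [ 0.0288 -0.0507  0.1675]
```

View pics/s2.png

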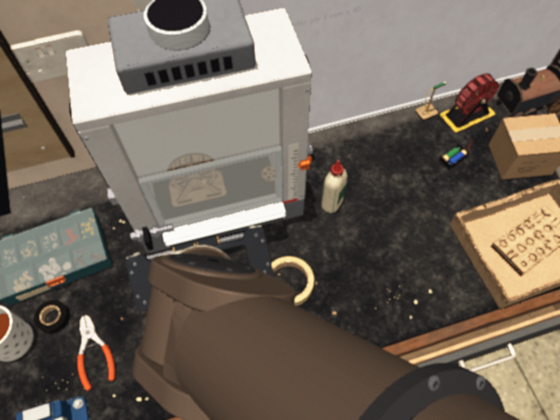

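The arm hides the area in front of the booth, but the tab at (238,150), the lip and the mark at (163,304) are undisturbed. Going on to the spot before the tab.

```bash
python3 -m inch '-0.04 -0.04 0.11 0 0;-0.04 -0.04 0.11 0 0;-0.04 -0.04 0.11 0 0;-0.04 -0.04 0.11 0 0;-0.04 -0.04 0.11 0 0' ;python3 -c "
from h import *
go((-.09,.108,.12),(-.03,.108,.12))"
```

```text
clock: 11.95
position: [0.3441, 0.1177, 0.3687]
ee_rot: [-2.979, 0.038, -0.891]
force: [-0.3, 0.3, 0.5]
width: 0.003
gripper_force: 0.0
t 11.95 tip_b [-0.1599  0.0438  0.22  ] F [-0.269   0.2782  0.4778] 
axes_b [ 0.8362 -0.0062  0.5484  0.0171 -0.9992 -0.0373  0.5482  0.0406 -0.8354]
(-0.09, 0.108, 0.12) -> [ 0.0032 -0.0592  0.1245]
(-0.03, 0.108, 0.12) -> [ 0.0534 -0.0582  0.1574]
```

```bash
python3 -c "
from h import *
print(np.round(arm.observe()['joints'],3))"
```

```text
[ 0.752 -0.037 -1.267  2.362  0.712  0.344 -2.742]
```

Joints 3 and 7 sit at their limits. With the fingers closed a half turn is equivalent, so I'll roll by −π.

```bash
for i in 1 2; do :; done; python3 -m inch '0 0 0 -0.75 0;0 0 0 -0.75 0;0 0 0 -0.75 0;0 0 0 -0.75 0;0 0 0 -0.75 0' >/dev/null; python3 -m inch '0 0 0 -0.75 0;0 0 0 -0.75 0;0 0 0 -0.75 0;0 0 0 -0.75 0;0 0 0 -0.75 0'>/dev/null; python3 -c "
from h import *
go();print(np.round(arm.observe()['joints'],3))"
```

```text
t 12.95 tip_b [-0.1598  0.0439  0.22  ] F [-0.6359  0.478  -0.0556] 
axes_b [ 0.0369  0.9966  0.0732  0.8357 -0.071   0.5446  0.548   0.0411 -0.8355]
[ 0.578 -0.035 -1.115  2.366  0.733  0.356 -1.272]
```

```bash
python3 -m inch '0 0 0 -0.75 0;0 0 0 -0.75 0;0 0 0 -0.75 0;0 0 0 -0.75 0;0 0 0 -0.75 0' >/dev/null; python3 -m inch '0 0 0 -0.75 0;0 0 0 -0.75 0;0 0 0 -0.75 0;0 0 0 -0.75 0;0 0 0 -0.75 0'>/dev/null; python3 -m inch '0 0 0 -0.12 0;0 0 0 -0.12 0'>/dev/null; python3 -c "
from h import *
go((-.09,.105,.12),(-.03,.105,.12));print(np.round(arm.observe()['joints'],3))"
```

```text
t 14.15 tip_b [-0.1599  0.0439  0.2199] F [ 0.2731  0.0609 -0.154 ] 
axes_b [-0.8366  0.026  -0.5472 -0.0008  0.9988  0.0487  0.5479  0.0412 -0.8356]
(-0.09, 0.105, 0.12) -> [-0.0022  0.0561  0.1243]
(-0.03, 0.105, 0.12) -> [-0.0524  0.056   0.1572]
[ 0.436 -0.037 -0.988  2.371  0.743  0.364  0.321]
```

```bash
python3 -m inch '0 0.056 0.124 0 0;0 0.056 0.124 0 0;0 0.056 0.124 0 0;0 0.056 0.124 0 0;0 0.056 0.124 0 0'>/dev/null; python3 -c "
from h import *
go((-.03,.108,.12));print(np.round(arm.observe()['joints'],3))"
```

```text
t 14.65 tip_b [-0.0919  0.1079  0.1133] F [-0.5975  0.0395  0.1884] 
axes_b [-0.841   0.0317 -0.5401  0.0026  0.9985  0.0546  0.541   0.0445 -0.8399]
(-0.03, 0.108, 0.12) -> [-0.0557  0.0006  0.0279]
[ 0.08   0.437 -0.908  2.331  1.585  0.67  -0.577]
```

```bash
python3 -m inch '-0.056 0 0.028 0 0;-0.056 0 0.028 0 0;-0.056 0 0.028 0 0'; python3 -c "
from h import *
go((-.03,.158,.12))
cv2.imwrite('pics/s3.png',arm.get_image('top')[150:270,120:320,::-1].repeat(3,0).repeat(3,1))"
```

```text
clock: 14.95
position: [0.4779, 0.1735, 0.2754]
ee_rot: [0.068, 2.56, 0.053]
force: [-1.2, -0.2, 0.4]
width: 0.006
gripper_force: 0.0
t 14.95 tip_b [-0.0279  0.1037  0.1267] F [-1.1679 -0.2161  0.4468] 
axes_b [-0.8364  0.034  -0.5471  0.0063  0.9986  0.0524  0.5482  0.0404 -0.8354]
(-0.03, 0.158, 0.12) -> [0.0072 0.0539 0.0067]
```

View pics/s3.png

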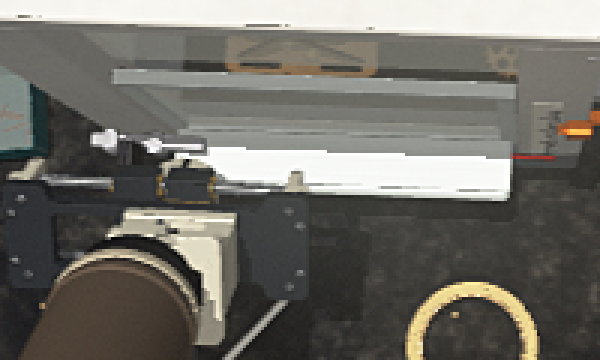

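The tips are just right of the tab, at crop (165,190), above the lip's left end and clear of it. Pushing to +y.

```bash
python3 -m inch '0 0.02 0 0 0;0 0.03 0 0 0;0 0.038 0 0 0;0 0.045 0 0 0;0 0.05 0 0 0'; python3 -c "
from h import *
go((-.03,.158,.12))"
```

```text
clock: 15.5
position: [0.4771, 0.2241, 0.277]
ee_rot: [0.06, 2.561, 0.051]
force: [-1.7, -1.6, 0.5]
width: 0.004
gripper_force: 1.0
t 15.5 tip_b [-0.0305  0.1544  0.1282] F [-1.6962 -1.7023  0.4616] 
axes_b [-0.8372  0.0276 -0.5462  0.0007  0.9988  0.0493  0.5469  0.0409 -0.8362]
(-0.03, 0.158, 0.12) -> [0.0042 0.0032 0.0073]
```

```bash
python3 -m inch '0 0.003 0 0 0;0 0.005 0 0 0;0 0.005 0 0 0'; python3 -c "
from h import *
go((-.03,.158,.12))
cv2.imwrite('pics/s4.png',arm.get_image('top')[150:270,120:320,::-1].repeat(3,0).repeat(3,1))"
```

```text
clock: 15.8
position: [0.4776, 0.2288, 0.2772]
ee_rot: [0.06, 2.561, 0.051]
force: [-2.2, -0.8, 0.8]
width: 0.004
gripper_force: 1.0
t 15.8 tip_b [-0.0301  0.1591  0.1284] F [-2.1899 -0.8859  0.8387] 
axes_b [-0.8372  0.0278 -0.5462  0.0008  0.9988  0.0495  0.5469  0.041  -0.8362]
(-0.03, 0.158, 0.12) -> [ 0.0045 -0.0016  0.007 ]
```

```bash
python3 -m inch '0 0.004 0 0 0;0 0.004 0 0 0'|grep force:; python3 -m inch '0 0.004 0 0 0;0 0.004 0 0 0'|grep force:;python3 -m inch '0 0.003 0 0 0;0 0.003 0 0 0'|grep force:; python3 -c "
from h import *
go((-.03,.158,.12))
cv2.imwrite('pics/s5.png',arm.get_image('top')[150:270,120:320,::-1].repeat(3,0).repeat(3,1))"
```

```text
force: [-4.3, -9.1, 3.3]
gripper_force: 5.1
force: [-9.8, -17.0, 7.8]
gripper_force: 10.2
force: [-11.6, -25.0, 12.8]
gripper_force: 14.3
t 16.45 tip_b [-0.0295  0.161   0.1273] F [-10.8466 -25.364   12.7825] 
axes_b [-0.8369  0.0312 -0.5465  0.0125  0.9992  0.0379  0.5472  0.0249 -0.8366]
(-0.03, 0.158, 0.12) -> [ 0.0044 -0.0032  0.0058]
```

View pics/s5.png

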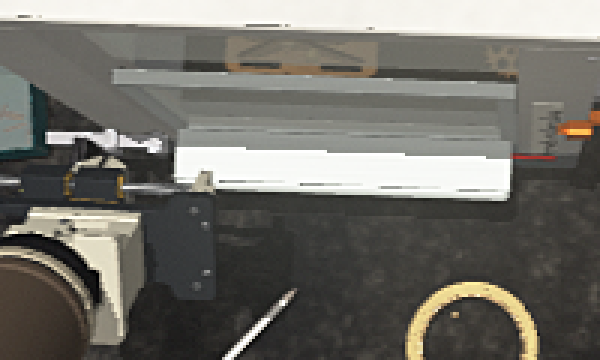

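The bolt is at its stop at 25 N, with its inner end at crop column 160, clear of the lip. Withdrawing and going below the lip.

```bash
python3 -m inch '0 -0.02 0 0 0;0.05 -0.03 -0.09 0 0;0.05 -0.03 -0.09 0 0;0.05 -0.03 -0.09 0 0;0.05 -0.03 -0.09 0 0'; python3 -c "
from h import *
go((-.12,0,.05),(-.036,0,.052))"
```

```text
clock: 17.0
position: [0.3858, 0.2107, 0.3255]
ee_rot: [0.059, 2.558, 0.052]
force: [0.4, 1.4, -0.1]
width: 0.004
gripper_force: 0.0
t 17.0 tip_b [-0.1208  0.1383  0.1771] F [ 0.4009  1.4132 -0.0819] 
axes_b [-0.8352  0.0272 -0.5493 -0.0003  0.9988  0.0499  0.5499  0.0418 -0.8342]
(-0.12, 0, 0.05) -> [ 0.0653 -0.1444  0.1007]
(-0.036, 0, 0.052) -> [-0.0059 -0.1444  0.1452]
```

```bash
python3 -m inch '0.065 -0.144 0.1 0 0;0.065 -0.144 0.1 0 0;0.065 -0.144 0.1 0 0;0.065 -0.144 0.1 0 0;0.065 -0.144 0.1 0 0'; python3 -c "
from h import *
go((-.12,0,.05),(-.036,0,.052));print(np.round(arm.observe()['joints'],3))"
```

```text
clock: 17.5
position: [0.3811, 0.0687, 0.1934]
ee_rot: [0.066, 2.57, 0.049]
force: [-0.4, 0.4, 0.5]
width: 0.005
gripper_force: 0.0
t 17.5 tip_b [-0.1229 -0.0045  0.0437] F [-0.3668  0.3425  0.4561] 
axes_b [-0.8417  0.031  -0.539   0.0056  0.9988  0.0486  0.5399  0.0378 -0.8409]
(-0.12, 0, 0.05) -> [-0.0057  0.0048 -0.0035]
(-0.036, 0, 0.052) -> [-0.0774  0.0053  0.0401]
[ 0.256  0.555 -0.851  2.548  2.108  0.71  -0.924]
```

```bash
python3 -m inch '-0.04 0 0.02 0 0;-0.077 0.005 0.04 0 0;-0.077 0.005 0.04 0 0;-0.077 0.005 0.04 0 0'; python3 -c "
from h import *
go((-.036,0,.07),(-.036,0,.12),(-.036,0,.16));print(np.round(arm.observe()['joints'],3))
cv2.imwrite('pics/s6.png',arm.get_image('side')[135:335,100:340,::-1].repeat(3,0).repeat(3,1))"
```

```text
clock: 17.9
position: [0.4696, 0.0747, 0.2068]
ee_rot: [0.062, 2.56, 0.052]
force: [-0.0, -0.9, -0.1]
width: 0.005
gripper_force: 0.0
t 17.9 tip_b [-0.0333  0.0048  0.058 ] F [-0.01   -0.8846 -0.1036] 
axes_b [-0.8367  0.0294 -0.5468  0.002   0.9987  0.0506  0.5476  0.0412 -0.8357]
(-0.036, 0, 0.07) -> [-0.0044 -0.0042 -0.0117]
(-0.036, 0, 0.12) -> [-0.0317 -0.0017 -0.0535]
(-0.036, 0, 0.16) -> [-0.0536  0.0003 -0.0869]
[ 0.246  0.551 -0.739  2.35   2.007  0.559 -0.696]
```

View pics/s6.png

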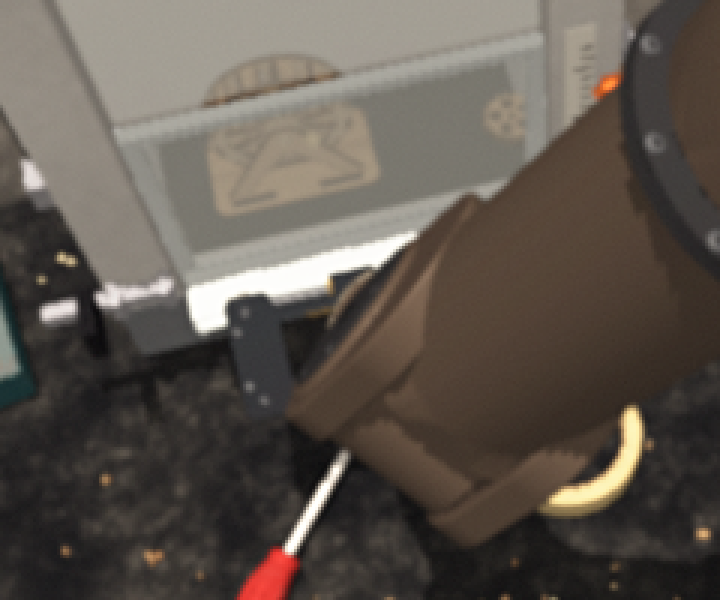

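The bolt's tab now stands outside the post, at crop (330,90). The lip is still down, and the hand is in front of and below it. Pushing up in small rows.

```bash
python3 -m inch '-0.006 0 -0.008 0 0;-0.012 0 -0.017 0 0;-0.018 0.001 -0.026 0 0;-0.024 0.002 -0.035 0 0;-0.03 0.003 -0.044 0 0'; python3 -c "
from h import *
go((-.036,0,.12),(-.036,0,.16))"
```

```text
clock: 18.45
position: [0.468, 0.0743, 0.2598]
ee_rot: [0.06, 2.563, 0.05]
force: [-3.6, -3.8, -3.5]
width: 0.006
gripper_force: 2.5
t 18.45 tip_b [-0.0352  0.0042  0.1107] F [-3.5184 -3.9346 -3.4506] 
axes_b [-0.8384  0.0275 -0.5444  0.0012  0.9988  0.0486  0.5451  0.0401 -0.8374]
(-0.036, 0, 0.12) -> [-0.0045 -0.0037 -0.0084]
(-0.036, 0, 0.16) -> [-0.0263 -0.0018 -0.0419]
```

```bash
python3 -m inch '-0.006 0 -0.009 0 0;-0.012 0.001 -0.018 0 0;-0.018 0.001 -0.027 0 0;-0.024 0.002 -0.036 0 0;-0.031 0.002 -0.047 0 0'; python3 -c "
from h import *
go((-.036,0,.185))
for c in('side','top'):
    im=arm.get_image(c)
    for q in('pointer','mark','lip_edge'):print(c,q,[(np.round(d['point'],1),round(d['conf'],2)) for d in arm.place_of(c,q)[:3]])
    cv2.imwrite(f'pics/s7{c}.png',im[:,:,::-1])
a=cv2.imread('pics/s7side.png')[110:230,200:340];b=cv2.imread('pics/s7top.png')[140:260,200:340]
cv2.imwrite('pics/s7.png',cv2.resize(np.hstack([a,b]),None,fx=2.8,fy=2.8,interpolation=cv2.INTER_CUBIC))
print(proj('top',tri((166,299),(193.7,306.3))-[0,0,.02]))"
```

```text
clock: 18.95
position: [0.4681, 0.074, 0.3158]
ee_rot: [0.058, 2.564, 0.051]
force: [-2.7, -0.8, -3.0]
width: 0.003
gripper_force: 2.0
t 18.95 tip_b [-0.0353  0.0041  0.1667] F [-2.6607 -0.873  -3.0295] 
axes_b [-0.8387  0.0263 -0.5439 -0.0002  0.9988  0.0486  0.5445  0.0408 -0.8377]
(-0.036, 0, 0.185) -> [-0.0095 -0.0032 -0.0159]
side pointer [(array([284.4, 287.9]), 0.16)]
side mark [(array([164.7, 297.7]), 0.64)]
side lip_edge []
top pointer [(array([194.2, 306. ]), 0.79), (array([200.7, 341.8]), 0.47)]
top mark [(array([191. , 304.7]), 0.7)]
top lip_edge [(array([208.6, 227.1]), 0.73)]
[195.539  306.2089]
```

View pics/s7.png

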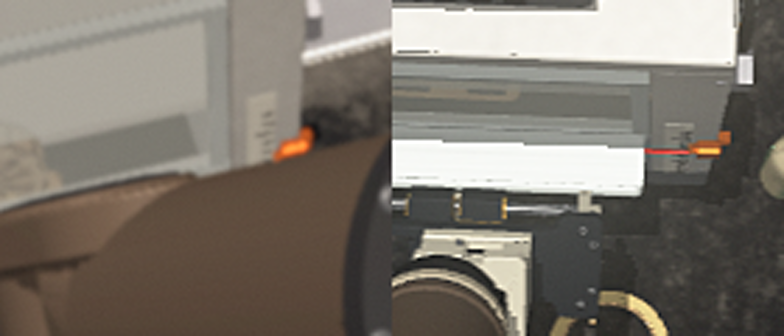

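In the top view the pointer is at crop (152,650–690), near the mark but still low. The side view of the pointer is blocked by the arm. I'll push a little more, draw back and measure with both cameras.

```bash
python3 -m inch '-0.003 0 -0.004 0 0;-0.006 0.001 -0.0085 0 0;-0.006 0.001 -0.0085 0 0'; python3 -c "
from h import *
go()"; python3 -m inch '0.028 0 -0.026 0 0;0.07 0.03 -0.055 0 0;0.08 0.08 -0.06 0 0;0.08 0.12 -0.06 0 0;0.08 0.12 -0.06 0 0'; python3 -c "
from h import *
go()
for c in('side','top'):
    im=arm.get_image(c)
    for q in('pointer','mark','lip_edge'):print(c,q,[(np.round(d['point'],1),round(d['conf'],2)) for d in arm.place_of(c,q)[:3]])
    cv2.imwrite(f'pics/s8{c}.png',im[:,:,::-1])
a=cv2.imread('pics/s8side.png')[130:200,260:330];b=cv2.imread('pics/s8top.png')[165:235,260:330]
cv2.imwrite('pics/s8.png',cv2.resize(np.hstack([a,b]),None,fx=5.5,fy=5.5,interpolation=cv2.INTER_CUBIC))"
```

```text
clock: 19.65
position: [0.4696, 0.074, 0.3266]
ee_rot: [0.061, 2.562, 0.05]
force: [-4.8, -0.6, -0.4]
width: 0.008
gripper_force: 1.6
t 19.65 tip_b [-0.0334  0.004   0.1777] F [-4.7383 -0.7934 -0.363 ] 
axes_b [-0.8376  0.0281 -0.5455  0.0015  0.9988  0.0491  0.5462  0.0403 -0.8367]
clock: 20.15
position: [0.3737, 0.2037, 0.341]
ee_rot: [0.05, 2.558, 0.063]
force: [0.4, 0.3, -0.2]
width: 0.005
gripper_force: 0.0
t 20.15 tip_b [-0.1328  0.1326  0.1926] F [ 0.4114  0.2912 -0.2478] 
axes_b [-0.8357  0.0232 -0.5487 -0.0089  0.9984  0.0558  0.5492  0.0515 -0.8341]
side pointer [(array([165.8, 295.5]), 0.8), (array([201.5, 333.7]), 0.58)]
side mark [(array([163.2, 298.8]), 0.48)]
side lip_edge [(array([204.4, 216.3]), 0.77)]
top pointer [(array([191.2, 304.9]), 0.67)]
top mark [(array([195. , 305.3]), 0.54)]
top lip_edge [(array([207.3, 226.4]), 0.58)]
```

View pics/s8.png

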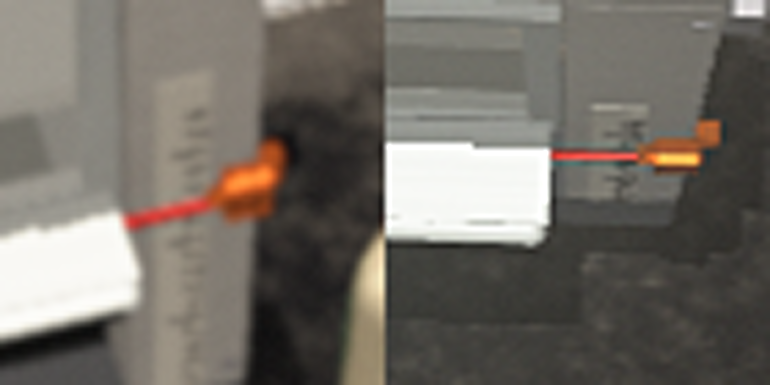

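The pointer stands almost at the arrow's tip (side crop: pointer end (205,210), arrow tip about (200,212)). Now the sub-pixel difference.

```bash
python3 - <<'E'
from h import *
np.set_printoptions(precision=2,suppress=True,linewidth=150)
p=np.load("pose.npy"); w=lambda X:np.r_[p[:2],0]+R.from_euler('z',p[2]).apply(X)
im=cv2.imread("pics/s8side.png").astype(int); i0=cv2.imread("pics/side0.png").astype(int)
def cen(im,r0,r1,c0,c1,kind):
    out=[]
    for c in range(c0,c1):
        col=im[r0:r1,c]; B,G,Rr=col.T
        wt=np.clip(Rr-np.maximum(G,B)-25,0,None) if kind=='r' else np.clip(Rr-B-60,0,None)
        if wt.sum()>20: out.append((c,(wt*np.arange(r0,r1)).sum()/wt.sum(),wt.sum()))
    return np.array(out)
print("ptr now",cen(im,158,178,282,299,'r').T); print("ptr shut",cen(i0,190,210,282,299,'r').T)
print("orange now",cen(im,150,178,296,316,'o').T); print("orange start",cen(i0,150,178,296,316,'o').T)
for s in(.105,.11,.115,.12):
  print(s,[proj("side",w((-.0067,y,.0939+s))) for y in(-.13,-.1506)])
E
```

```text
ptr now [[282.   283.   284.   285.   286.   287.   288.   289.   290.   291.   292.   293.   294.   295.   296.   297.   298.  ]
 [169.7  169.79 169.75 169.48 169.16 168.93 168.76 168.5  168.22 167.95 167.79 167.57 167.31 167.03 166.82 166.47 165.85]
 [ 83.   249.   299.   279.   277.   295.   301.   294.   289.   292.   305.   309.   303.   294.   300.   291.   288.  ]]
ptr shut [[283.   284.   285.   286.   287.   288.   289.   290.   291.   292.   293.   294.   295.   296.   297.  ]
 [201.76 201.86 201.67 201.36 201.15 200.98 200.76 200.49 200.22 200.03 199.76 199.45 199.2  199.08 199.13]
 [ 72.   120.   132.   121.   121.   128.   133.   128.   128.   129.   134.   140.   141.   102.    23.  ]]
orange now [[ 296.    297.    298.    299.    300.    301.    302.    303.    304.    305.    306.    307.    308.    309.    310.    311.  ]
 [ 166.91  166.46  165.75  165.22  164.32  163.87  163.72  163.52  163.34  163.14  162.75  161.96  161.26  159.96  159.21  158.49]
 [ 203.    213.    250.    316.    509.    750.    825.    854.    844.    829.    827.    985.   1059.    799.    456.     89.  ]]
orange start [[ 298.    299.    300.    301.    302.    303.    304.    305.    306.    307.    308.    309.    310.    311.  ]
 [ 165.36  165.15  164.31  163.87  163.72  163.53  163.34  163.15  162.76  161.99  161.29  160.    159.18  158.43]
 [ 164.    305.    519.    756.    829.    855.    852.    833.    834.    993.   1066.    799.    460.     88.  ]]
0.105 [array([171.82, 287.19]), array([169.19, 298.04])]
0.11 [array([170.28, 287.19]), array([167.63, 298.09])]
0.115 [array([168.72, 287.19]), array([166.07, 298.15])]
0.12 [array([167.14, 287.19]), array([164.48, 298.2 ])]
```

The pointer is about 1 px (3–4 mm) low. I'll go back under the lip and raise it 4 mm, reaching the same finger x with tip z = 0.1817.

```bash
python3 -c "
from h import *
go((-.11,.004,.15))"
```

```text
t 20.55 tip_b [-0.1322  0.1226  0.1905] F [-0.1828  0.7667  0.2835] 
axes_b [-0.8369  0.0296 -0.5465  0.0032  0.9988  0.0491  0.5473  0.0393 -0.836 ]
(-0.11, 0.004, 0.15) -> [ 0.     -0.1204  0.0413]
```

```bash
python3 -m inch '0 -0.06 0.02 0 0;0 -0.12 0.041 0 0;0 -0.12 0.041 0 0;0 -0.12 0.041 0 0;0 -0.12 0.041 0 0'>/dev/null; python3 -c "
from h import *
go((-.034,.004,.152))"
```

```text
t 21.05 tip_b [-0.1101  0.0049  0.1503] F [-0.4632  0.8742 -0.4874] 
axes_b [-0.8371  0.0299 -0.5462  0.0033  0.9988  0.0496  0.547   0.0397 -0.8362]
(-0.034, 0.004, 0.152) -> [-0.0647 -0.0005  0.0402]
```

```bash
python3 -m inch '-0.032 0 0.02 0 0;-0.065 0 0.04 0 0;-0.065 0 0.04 0 0;-0.065 0 0.04 0 0'>/dev/null; python3 -c "
from h import *
go((-.0334,.004,.172),(-.0334,.004,.1817))"
```

```text
t 21.45 tip_b [-0.0334  0.0071  0.1528] F [-0.7582 -0.1789 -0.0737] 
axes_b [-0.8368  0.0282 -0.5469  0.0002  0.9987  0.0511  0.5476  0.0427 -0.8357]
(-0.0334, 0.004, 0.172) -> [-0.0105 -0.0021 -0.0162]
(-0.0334, 0.004, 0.1817) -> [-0.0158 -0.0016 -0.0243]
```

```bash
python3 -m inch '-0.006 0 -0.008 0 0;-0.0105 -0.001 -0.016 0 0;-0.0135 -0.001 -0.02 0 0;-0.016 -0.001 -0.024 0 0;-0.016 -0.001 -0.024 0 0'; python3 -c "
from h import *
go((-.0334,.004,.1817))"
```

```text
clock: 21.95
position: [0.468, 0.074, 0.3303]
ee_rot: [0.058, 2.561, 0.052]
force: [-1.4, 0.8, 0.6]
width: 0.003
gripper_force: 0.7
t 21.95 tip_b [-0.0349  0.0041  0.1815] F [-1.4225  0.7779  0.6318] 
axes_b [-0.837   0.0265 -0.5466 -0.0006  0.9988  0.0493  0.5472  0.0416 -0.836 ]
(-0.0334, 0.004, 0.1817) -> [-0.0014 -0.0001  0.0007]
```

```bash
python3 -m inch '-0.0014 0 0 0 0;-0.0014 0 0 0 0'; python3 -c "
from h import *
go((-.0334,.004,.1817))"; python3 -m inch '0.028 0 -0.026 0 0;0.07 0.03 -0.055 0 0;0.08 0.08 -0.06 0 0;0.08 0.12 -0.06 0 0;0.08 0.12 -0.06 0 0'>/dev/null; cat > m.py <<'E'
from h import *
np.set_printoptions(precision=2,suppress=True,linewidth=150)
im=arm.get_image('side'); t=arm.get_image('top')
cv2.imwrite('pics/s9.png',cv2.resize(np.hstack([im[130:200,260:330],t[165:235,260:330]]),None,fx=5.5,fy=5.5,interpolation=cv2.INTER_CUBIC)[:,:,::-1])
im=im[:,:,::-1].astype(int)
for c in range(284,312):
    B,G,Rr=im[150:178,c].T; r=np.clip(Rr-np.maximum(G,B)-25,0,None); k=np.arange(150,178)
    if r.sum()>20: print(c,round((r*k).sum()/r.sum(),2),end='; ')
E
python3 m.py
```

```text
clock: 22.15
position: [0.4688, 0.0737, 0.3299]
ee_rot: [0.058, 2.563, 0.051]
force: [-5.3, 1.4, -1.1]
width: 0.007
gripper_force: 2.6
t 22.15 tip_b [-0.0344  0.0039  0.1809] F [-5.3036  1.209  -1.0627] 
axes_b [-0.8382  0.0261 -0.5447 -0.0007  0.9988  0.0491  0.5453  0.0415 -0.8372]
(-0.0334, 0.004, 0.1817) -> [-0.0012  0.0002 -0.0001]
284 169.03; 285 168.88; 286 168.7; 287 168.41; 288 168.15; 289 167.94; 290 167.76; 291 167.51; 292 167.24; 293 166.97; 294 166.76; 295 166.51; 296 166.2; 297 165.86; 298 165.58; 299 165.15; 300 164.26; 301 164.11; 302 164.03; 303 163.79; 304 163.61; 305 163.42; 306 162.97; 307 162.09; 308 161.35; 309 160.35; 310 159.19; 311 158.78;
```

View pics/s9.png

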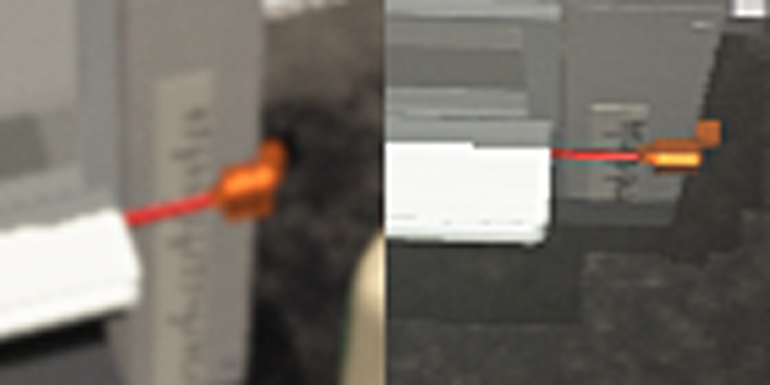

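The pointer rose about 2 mm. It now runs into the arrow's tip (side crop (202,208)), about 2 mm low by sub-pixel measurement, well inside 6 mm. The hand is clear, so I'm handing in.

```bash
python3 -m inch '0 0 0 0 0;0 0 0 0 0'; python3 -c "
from h import *
go(); print(arm.sign_off())"
```

```text
clock: 22.95
position: [0.3746, 0.1944, 0.3429]
ee_rot: [0.062, 2.561, 0.049]
force: [-0.5, -0.5, -0.3]
width: 0.002
gripper_force: 0.0
t 22.95 tip_b [-0.132   0.1212  0.194 ] F [-0.5109 -0.5502 -0.2868] 
axes_b [-0.8371  0.0292 -0.5462  0.0031  0.9988  0.0486  0.547   0.039  -0.8362]
the job is handed in; nothing more can be done
None
```

I handed the job in at 23 s of the 48 s (no verdict came back): the bolt is pushed to its outer stop, the window stands with its pointer about 2 mm below the orange mark by my measurement (6 mm allowed), and the hand is clear of everything.

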